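Gauge two bushings on a pin and sort them into the stock bins

TASK

One of the two brass bushings is undersize inside. Slide each in turn down the steel gauge pin until it is fully home on the seat or will go no further (do not force one that stops), then stand it upright on the floor of its bin before trying the other: the one that goes fully home belongs in the blue bin, the one that stops part way in the red bin. Leave the wrench and the bearing ring where they lie.

Things in the scene. Friction and masses are not known exactly. Their poses are not given: they have to be found in the camera images.
- bushing_a: one of two like brass-coloured bushings: upright open tube, 46 mm outside diameter, 80 mm long, about 0.6 kg, 33 mm bore at both mouths. Origin: centre of the underside, z up the axis. One has the 33 mm bore right through and goes fully home; the other narrows to 26 mm from 22 mm inside each end, so the pin's nose stops it with its underside about 39 mm above the seat
- bushing_b: one of two like brass-coloured bushings: upright open tube, 46 mm outside diameter, 80 mm long, about 0.6 kg, 33 mm bore at both mouths. Origin: centre of the underside, z up the axis. One has the 33 mm bore right through and goes fully home; the other narrows to 26 mm from 22 mm inside each end, so the pin's nose stops it with its underside about 39 mm above the seat
- gauge: fixed pin gauge: green square base 110 x 110 mm, 20 mm thick, with a round black seat (68 mm across, 10 mm thick) and an upright steel pin in the middle. Origin at the centre of the base's underside, z up
- gauge_seat (a point): centre of the seat's upper face at the foot of the pin, 30 mm above the table. The pin stands on it: 30 mm in diameter for 58 mm, then a conical nose 12 mm long that narrows to 16 mm across at the tip; a bushing is fully home when its underside rests on the seat
- gauge_tip (a point): top of the pin's nose, 70 mm above the seat, 100 mm above the table
- bin_blue: fixed open blue stock bin for good bushings, outside 140 (x) x 130 (y) mm, walls and floor 4 mm thick, side and back walls 50 mm high, front (-x) wall 30 mm high. Origin at the centre of its underside, z up; yaw varies a little
- bin_red: fixed open red stock bin for rejects, same shape and origin as the blue one
- wrench: bystander, to be left alone: open-ended steel wrench, 190 mm, lying flat. Origin near its middle, on the table
- bearing: bystander, to be left alone: steel ball bearing ring, 72 mm across, 20 mm thick, lying flat. Origin at the middle of its underside
Not all that is in view belongs to the job. Several things have the shape of the gauge; the one meant has the colours described above.

How it is judged:
By the outcome, as a careful person would: the job done as asked, in the order asked, and still so for the second after the job is handed in, with the robot touching nothing.
It also fails if it takes over 72 s, if anything falls off the work surface, if the arm or the gripper's body presses on something with over 40 N, if the wrist force passes 120 N, or if a joint passes its speed limit or range.

ROBOT

A 6-joint arm with a two-finger parallel gripper is mounted at the origin on the work surface. World frame = base frame: x ahead of the robot, y to its left, z up, the work surface at z = 0. Lengths are in m, angles in degrees, forces in N, time in s.
With the tool pointing down it reaches from about 0.325 to 0.775 m from the base axis. Payload 5.5 kg.
Tool frame: the origin (TCP) lies midway between the tips of the shut fingers; the grasp point (between the pads) lies 19 mm behind it; x points along the fingers, z is the direction in which the jaws open and shut, and the axes are right-handed (so a half turn about x gives the same grasp; the last joint's range is limited). The gripper opens to 85 mm and grips with 20 to 120 N. Pads are 22 mm wide; open, the fingers measure 114 mm over their backs; the gripper's body (76 mm by 85 mm) begins 54 mm behind the grasp point. The pads swing forward as they close: fully open they stand 13 mm farther back than shut.
Start: joints at [-80.541, 5.22, 70.514, -0, 104.267, -3.249], TCP at [0.132, -0.585, 0.231] pointing down, gripper open.
Joint ranges: [-164.24, 164.24], [-49.07, 125.15], [9.68, 141.18], [-86.29, 266.29], [3.28, 154.24], [-151.56, 151.56]. Speed limits (degrees/s): [147.25, 147.25, 172.46, 180, 180, 180].

INTERFACE

Orientations are given as a 3x3 rotation matrix whose columns are the frame's x, y, z axes.
In Python, from cell import state, eyes, workorder gives the robot as it stands.
- The arm moves only by the shell command python3 -m pendant 'ROWS'. ROWS is JSON, a list of rows, each a list of 5 numbers: the shift along the tool's x, y, z in mm, then the turn about the tool's x in rad, then the opening, from -1 (shut) to 1 (fully open). A call has 1 to 5 rows; each row shifts and turns the commanded pose from where the row before left it, along the tool's axes as they then stand; what a row does not reach is not made up. A row lasts 1/12 s, in which the tool goes at most 41.7 mm and 7.16 degrees, less where a joint would pass 70% of its speed; a pose out of reach is approached as far as the arm can. A call is refused whole if a number of a shift passes 41.7 or a number of a turn 0.125, either way. A call with a gripper value outside its range is refused whole. The fingers move at their own pace and stop on an object; the grip force is fixed at half the most. Time passes only in rows, so rows that do not move let the fingers close. It gives the time, the measured TCP pose, the force and the opening at its end, in the units of the state.
- state(): the state, without advancing time (a new reading comes with each control period).
- eyes.camera(name): name is "scene" or "top" or "wrist"; returns a dict with "frame" (384x512x3 uint8, blue, green, red), "mtx" (3x3 intrinsics, pixels), "R" (3x3) and "t" (3): a world point X has camera coordinates R X + t; the wrist camera has in their place "tool_from_camera" (4x4, takes a point from camera to tool coordinates, whose origin is the TCP and whose axes are the tool frame's). Camera axes: x right, y down, z forward; pixel columns grow to the right and rows downward; lengths in m; the calibration is good to about 2 mm. A picture is of the moment at which its call begins: read the wrist's pose just before it. There is no depth.
- workorder.hand_in(): hands the job in, once; it reports no verdict.
The state is a dict: "time": time; "joint_positions": joint angles; "dq": joint speeds; "tau": joint torques, N m; "tcp_pos": TCP position; "eef_rot": TCP orientation; "force": force on the tool from outside, world axes, zero at the start; "moment": the same for the moment, N m; "gripper_width": finger opening in m.
Only numpy, scipy, OpenCV 4.12 (cv2) and the standard library are available. Lean on these libraries where they do the work, as an engineer would, in place of code of your own. Each camera call takes 0.05 s, during which the arm holds its last target. There are 200 camera calls.

## Working session

There is one attempt and no reset: what is moved stays moved. The work goes in short steps, Python scripts to look and compute and a shell command to move; the robot and the scene stay as the last step left them, time stands still between calls to the robot, and variables do not carry over. Pictures are saved under pics/ and viewed, about 8 in all and at most 12, crops included, and the job is handed in when it is done.

```bash
ls; mkdir -p pics
python3 - <<'E'
from cell import state, eyes
import cv2,numpy as np
s=state();print(s)
for n in("top","scene"):
    c=eyes.camera(n);cv2.imwrite(f"pics/{n}0.png",c["frame"]);np.savez(f"{n}0.npz",**c);print(n,c["R"],c["t"],c["mtx"])
E
```

```text
pics
{'time': 0.0, 'joint_positions': array([-8.05415711e+01,  5.26073229e+00,  7.05839541e+01, -1.46971619e-03,
        1.04266077e+02, -3.24805107e+00]), 'dq': array([ 0.00459495,  0.03035566,  0.03741169, -0.01852712,  0.02568257,
       -0.0524979 ]), 'tau': array([ 6.53033258e-04, -4.58731914e+01, -4.18023634e+01, -4.11402777e-05,
        1.16203265e-02, -1.68942739e-05]), 'tcp_pos': array([ 0.13192208, -0.58501754,  0.23015525]), 'eef_rot': array([[-3.42207683e-04,  9.75511074e-01,  2.19950059e-01],
       [ 1.90282558e-03,  2.19950309e-01, -9.75509221e-01],
       [-9.99998131e-01,  8.46998482e-05, -1.93149611e-03]]), 'force': array([-0.32629052, -0.52987474,  0.36503228]), 'moment': array([ 0.03794635, -0.01729363, -0.00211009]), 'gripper_width': 0.08524521371908367}
top [[ 0.02063911 -0.99977678  0.00451947]
 [-0.98647322 -0.02109932 -0.16255892]
 [ 0.16261799 -0.00110327 -0.98668849]] [0.04748965 0.4621542  1.26240706] [[489.72640701   0.         254.94538604]
 [  0.         489.72640701 195.34271068]
 [  0.           0.           1.        ]]
scene [[ 0.69229335  0.72160249  0.00444438]
 [ 0.40453947 -0.38299356 -0.83045996]
 [-0.59755981  0.57671984 -0.55706059]] [-0.34898777 -0.08463266  1.54704132] [[397.05979182   0.         253.03553669]
 [  0.         397.05979182 194.01658207]
 [  0.           0.           1.        ]]
```

View pics/top0.png

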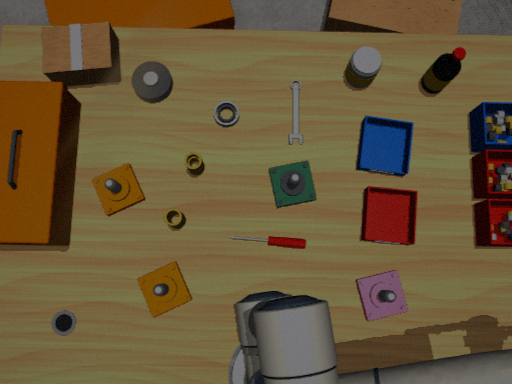

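View pics/scene0.png

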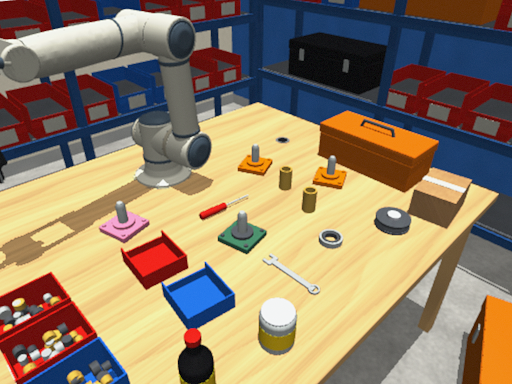

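The top view shows the brass bushings at (194,163) and (174,218), the green gauge at (292,182), the blue bin at (387,146), and the red bin at (390,216). The scene view agrees with this. Next I'll measure positions.

```bash
cat > h.py <<'E'
import numpy as np,cv2
def ray(c,uv,z):
    uv=np.atleast_2d(uv).astype(float)
    d=np.c_[uv,np.ones(len(uv))]@np.linalg.inv(c["mtx"]).T@c["R"]
    C=-c["R"].T@c["t"]
    return (C+d*((z-C[2])/d[:,2])[:,None])[:,:2]
def mask(f,lo,hi):
    return cv2.inRange(cv2.cvtColor(f,cv2.COLOR_BGR2HSV),lo,hi)
def blobs(m,amin):
    return [k for k in cv2.findContours(m,cv2.RETR_EXTERNAL,cv2.CHAIN_APPROX_NONE)[0] if cv2.contourArea(k)>amin]
E
python3 - <<'E'
from h import *
c=dict(np.load("top0.npz"));f=c["frame"];hsv=cv2.cvtColor(f,cv2.COLOR_BGR2HSV)
C=-c["R"].T@c["t"];print("cam",C.round(3))
for p in [(194,163),(187,160),(194,171),(174,224),(182,218),(150,190),(280,170),(292,182),(385,146),(390,216)]:print(p,hsv[p[1],p[0]])
def rep(n,lo,hi,z,x0,x1,y0,y1,a):
    m=mask(f,lo,hi);r=np.zeros_like(m);r[y0:y1,x0:x1]=m[y0:y1,x0:x1]
    for k in blobs(r,a):
        h=cv2.convexHull(k)[:,0];w=ray(c,h,z)
        b=cv2.minAreaRect((w*1000).astype(np.float32))
        print(n,cv2.boundingRect(k),cv2.contourArea(k),"rect",np.round(b[0],1),np.round(b[1],1),round(b[2],1))
rep("green",(60,60,20),(90,255,255),.02,250,335,140,225,300)
rep("blue",(100,120,40),(125,255,255),.05,340,430,100,190,300)
rep("red",(0,150,40),(6,255,255),.05,350,430,175,260,300)
v=cv2.resize(f[140:240,150:320],None,fx=4.5,fy=4.5,interpolation=cv2.INTER_CUBIC);cv2.imwrite("pics/crop1.png",v)
E
```

```text
cam [0.25  0.059 1.321]
(194, 163) [ 19 116  90]
(187, 160) [ 18 175  51]
(194, 171) [ 19 179  30]
(174, 224) [ 25 187 116]
(182, 218) [ 21 248  37]
(150, 190) [ 23 110 121]
(280, 170) [ 75 121  74]
(292, 182) [158  24  42]
(385, 146) [107 231 126]
(390, 216) [  2 222 124]
green (269, 161, 47, 46) 1496.0 rect [499.1 -42.3] [108.5 107.7] 12.5
blue (359, 116, 54, 58) 2481.5 rect [ 603.9 -290.6] [131.3 147.5] 82.6
red (364, 186, 48, 58) 2066.0 rect [ 415.4 -294. ] [122.5 142.2] 85.5
```

View pics/crop1.png

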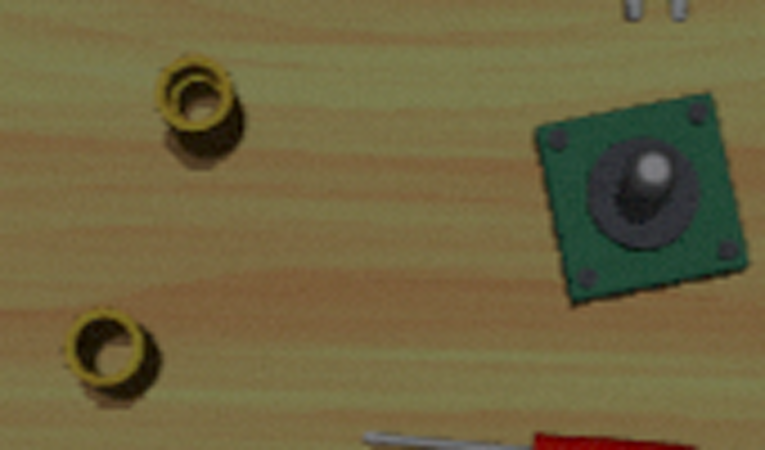

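Run:
```python
from h import *
c=dict(np.load("top0.npz"));f=c["frame"]
m=mask(f,(20,185,60),(32,255,255));
for (x0,y0) in((193,160),(173,217)):
    r=np.zeros_like(m);r[y0-14:y0+15,x0-14:x0+15]=m[y0-14:y0+15,x0-14:x0+15]
    p=np.argwhere(r)[:,::-1];h=cv2.convexHull(p.astype(np.int32))[:,0]
    w=ray(c,h,.08)*1000;o,rad=cv2.minEnclosingCircle(w.astype(np.float32));e=cv2.fitEllipse(w.astype(np.float32))
    print(len(p),np.round(o,1),round(rad,1),"ell",np.round(e[0],1),np.round(e[1],1),"hand",ray(c,(x0-.1,y0+.3 if y0<200 else y0-.3),.08)*1000)
m=mask(f,(0,0,75),(180,60,255));r=np.zeros_like(m);r[165:195,285:303]=m[165:195,285:303]
p=np.argwhere(r)[:,::-1];print(len(p),p.mean(0),ray(c,p.mean(0),.1)*1000)
```

```text
49 [542.5 219.6] 21.7 ell [542.3 219.1] [38.2 43. ] hand [[542.8295094 220.1956337]]
40 [394.4 264.1] 21.7 ell [394.6 263.6] [40.2 42.5] hand [[394.49701965 265.02181978]]
41 [294.87804878 176.97560976] [[500.27722029 -43.27245073]]
```

The upper bushing at (.543,.220) appears to have an inner step. The gauging will decide which is which. The lower one is at (.394,.264) and the gauge at (.500,-.043). I'll move towards the lower bushing first.

```bash
python3 -m pendant '[[0,27,-25,0,1],[0,27,-25,0,1],[0,27,-25,0,1],[0,27,-25,0,1],[0,27,-25,0,1]]' 
python3 -m pendant '[[0,27,-25,0,1],[0,27,-25,0,1],[0,27,-25,0,1],[0,27,-25,0,1],[0,27,-25,0,1]]' 
python3 -m pendant '[[0,27,-25,0,1],[0,27,-25,0,1],[0,27,-25,0,1],[0,27,-25,0,1],[0,27,-25,0,1]]' 
python3 -m pendant '[[0,27,-25,0,1],[0,27,-25,0,1],[0,27,-25,0,1],[0,-4,-36,0,1],[0,-4,-36,0,1]]' 
python3 -m pendant '[[0,-4,-36,0,1],[0,-4,-36,0,1],[0,-4,-36,0,1],[0,-4,-36,0,1],[0,-4,-36,0,1]]'
```

```text
time: 0.52
tcp_pos: [0.2367, -0.4321, 0.2306]
eef_rot: [[-0.0, 0.976, 0.219], [0.001, 0.219, -0.976], [-1.0, -0.0, -0.001]]
force: [0.2, -0.4, 0.6]
gripper_width: 0.0854
time: 0.93
tcp_pos: [0.3409, -0.2803, 0.2309]
eef_rot: [[-0.0, 0.976, 0.22], [0.0, 0.22, -0.976], [-1.0, -0.0, -0.0]]
force: [1.3, -0.2, -0.1]
gripper_width: 0.0853
time: 1.35
tcp_pos: [0.4451, -0.1286, 0.231]
eef_rot: [[-0.0, 0.976, 0.22], [-0.0, 0.22, -0.976], [-1.0, -0.0, -0.0]]
force: [0.5, -0.2, 0.9]
gripper_width: 0.0852
time: 1.77
tcp_pos: [0.4835, 0.0307, 0.229]
eef_rot: [[-0.005, 0.975, 0.22], [0.0, 0.22, -0.975], [-1.0, -0.004, -0.001]]
force: [-0.6, 0.1, 0.5]
gripper_width: 0.0852
time: 2.18
tcp_pos: [0.4233, 0.2017, 0.2309]
eef_rot: [[-0.0, 0.976, 0.22], [-0.0, 0.22, -0.976], [-1.0, -0.0, 0.0]]
force: [0.9, -0.5, 0.3]
gripper_width: 0.0852
```

```bash
python3 -m pendant '[[0,-7.5,-34,0,1],[0,-7.5,-34,0,1],[0,0,0,0,1]]'
python3 - <<'E'
from cell import state,eyes
import cv2,numpy as np
s=state();c=eyes.camera("wrist");np.savez("w1.npz",**c,p=s["tcp_pos"],Rt=s["eef_rot"]);print(c["tool_from_camera"],c["mtx"],s["joint_positions"].round(1),s["tcp_pos"])
cv2.imwrite("pics/w1.png",c["frame"])
E
```

```text
time: 2.43
tcp_pos: [0.3919, 0.2677, 0.2307]
eef_rot: [[-0.002, 0.974, 0.226], [0.002, 0.226, -0.974], [-1.0, -0.002, -0.002]]
force: [0.1, 0.2, -0.5]
gripper_width: 0.0852
[[ 8.41257101e-04 -2.60265792e-01  9.65536643e-01 -1.43433565e-01]
 [-6.87465244e-04 -9.65536907e-01 -2.60265264e-01  6.71956515e-02]
 [ 9.99999410e-01 -4.44822882e-04 -9.91188466e-04  5.21873366e-04]
 [ 0.00000000e+00  0.00000000e+00  0.00000000e+00  1.00000000e+00]] [[335.44229983   0.         259.12496739]
 [  0.         335.44229983 188.77885512]
 [  0.           0.           1.        ]] [ 30.1 -14.1  88.9   0.2 105.2 107.1] [0.39190091 0.26772644 0.23074384]
```

View pics/w1.png

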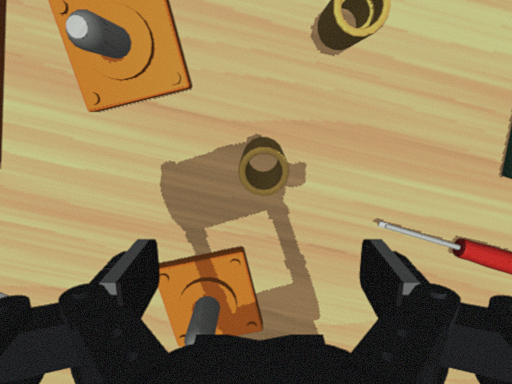

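The wrist view shows the bushing's rim centred near (264,171), upright and clear of the fingers. I'll compute its position.

```bash
cat >> h.py <<'E'
def wcam(w):
    T=np.eye(4);T[:3,:3]=w["Rt"];T[:3,3]=w["p"];T=np.linalg.inv(T@w["tool_from_camera"])
    return dict(mtx=w["mtx"],R=T[:3,:3],t=T[:3,3],frame=w["frame"])
def off(p,q,Rt):  # tool y,z shift mm from p to q
    d=np.array([*(np.array(q)-p[:2]),0]);return (Rt.T@d*1000).round(1)
E
python3 - <<'E'
from h import *
w=dict(np.load("w1.npz"));c=wcam(w)
for uv in[(264,171),(239,171),(289,171),(264,148),(264,195)]:
    q=ray(c,uv,.08)[0];print(uv,q.round(4),off(w["p"],q,w["Rt"]))
E
```

```text
(264, 171) [0.3969 0.2645] [-0.   4.1  4.2]
(239, 171) [0.3918 0.2863] [  0.    4.1 -18.2]
(289, 171) [0.402  0.2427] [-0.1  4.1 26.6]
(264, 148) [0.417  0.2693] [-0.1 24.8  4.2]
(264, 195) [0.3751 0.2594] [  0.  -18.2   4.3]
```

```bash
python3 -m pendant '[[30,3,4,0,1],[40,0,0,0,1],[40,0,0,0,1],[40,0,0,0,1],[25,0,0,0,1]]'; python3 -m pendant '[[16,0,0,0,1],[0,0,0,0,1]]'; python3 -m pendant '[[0,0,0,0,-1],[0,0,0,0,-1],[0,0,0,0,-1],[0,0,0,0,-1],[0,0,0,0,-1]]';python3 -m pendant '[[0,0,0,0,-1],[0,0,0,0,-1],[0,0,0,0,-1],[0,0,0,0,-1]]'
```

```text
time: 2.9
tcp_pos: [0.3971, 0.2578, 0.0514]
eef_rot: [[-0.005, 0.976, 0.219], [-0.003, 0.219, -0.976], [-1.0, -0.005, 0.002]]
force: [0.2, -0.1, -1.5]
gripper_width: 0.0856
time: 3.07
tcp_pos: [0.3963, 0.2575, 0.0352]
eef_rot: [[-0.007, 0.976, 0.219], [-0.005, 0.219, -0.976], [-1.0, -0.008, 0.003]]
force: [-0.7, -0.3, -0.2]
gripper_width: 0.0855
time: 3.48
tcp_pos: [0.4, 0.2617, 0.0436]
eef_rot: [[0.004, 0.975, 0.22], [0.004, 0.22, -0.975], [-1.0, 0.005, -0.003]]
force: [-1.3, 3.6, 5.2]
gripper_width: 0.0452
time: 3.82
tcp_pos: [0.4, 0.2617, 0.0436]
eef_rot: [[0.005, 0.975, 0.22], [0.004, 0.22, -0.975], [-1.0, 0.005, -0.003]]
force: [-1.5, 3.1, 6.5]
gripper_width: 0.0453
```

```bash
python3 -m pendant '[[-20,0,0,0,-1],[-36,0,0,0,-1],[-36,0,0,0,-1],[-30,0,0,0,-1],[-10,3,25,0,-1]]'; python3 -m pendant '[[0,3,33,0,-1],[0,3,33,0,-1],[0,3,33,0,-1],[0,3,33,0,-1],[0,3,33,0,-1]]'; python3 -m pendant '[[0,3,33,0,-1],[0,3,33,0,-1],[0,3,33,0,-1],[0,3,28,0,-1],[0,3,0,0,-1]]';python3 -m pendant '[[0,0,0,0,-1],[0,0,0,0,-1],[0,0,0,0,-1]]'
cat > look.py <<'E'
import sys
from cell import state,eyes
import cv2,numpy as np
for n in sys.argv[2:]:
    s=state();c=eyes.camera(n);np.savez(f"{sys.argv[1]}{n}.npz",**c,p=s["tcp_pos"],Rt=s["eef_rot"])
    cv2.imwrite(f"pics/{sys.argv[1]}{n}.png",c["frame"])
print(s["time"],s["tcp_pos"],s["force"],s["moment"])
E
python3 look.py g1 wrist scene top; python3 -c "
import cv2
a=cv2.imread('pics/g1wrist.png');b=cv2.imread('pics/g1scene.png')[120:280,150:340]
b=cv2.resize(b,None,fx=1.5,fy=1.5,interpolation=2)
import numpy as np
o=np.zeros((384,797,3),'u1');o[:,:512]=a;o[:240,512:797]=b;cv2.imwrite('pics/g1.png',o)"
```

```text
time: 4.23
tcp_pos: [0.4074, 0.2394, 0.1782]
eef_rot: [[0.006, 0.975, 0.224], [0.006, 0.224, -0.975], [-1.0, 0.007, -0.004]]
force: [1.7, 1.5, -5.7]
gripper_width: 0.0447
time: 4.65
tcp_pos: [0.4578, 0.0769, 0.1721]
eef_rot: [[-0.0, 0.975, 0.22], [-0.0, 0.22, -0.975], [-1.0, -0.001, 0.0]]
force: [0.5, 0.4, -5.4]
gripper_width: 0.0451
time: 5.07
tcp_pos: [0.5008, -0.0471, 0.1716]
eef_rot: [[-0.001, 0.977, 0.215], [-0.004, 0.215, -0.977], [-1.0, -0.002, 0.003]]
force: [-1.2, 0.2, -6.3]
gripper_width: 0.0449
time: 5.32
tcp_pos: [0.5001, -0.0412, 0.1721]
eef_rot: [[-0.001, 0.975, 0.221], [0.0, 0.221, -0.975], [-1.0, -0.001, -0.001]]
force: [-0.1, 0.2, -6.1]
gripper_width: 0.0449
5.4167 [ 0.50021093 -0.04102552  0.17230662] [ 0.03103474 -0.61427295 -6.40892706] [ 0.05361807 -0.01866575  0.0153456 ]
```

View pics/g1.png

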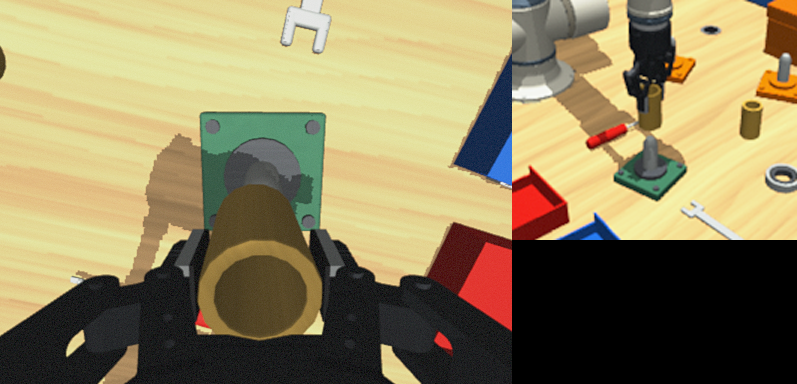

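Run:
```python
from h import *
w=dict(np.load("g1wrist.npz"));c=wcam(w);f=c["frame"]
for uv in[(260,290),(199,290),(322,290),(260,240),(260,341)]:
    q=ray(c,uv,.2087)[0];print("top",uv,q.round(4),off(w["p"],q,w["Rt"]))
a=[ray(c,u,.0225)[0] for u in[(213,127),(312,127),(308,222)]];print(np.array(a).round(4),"bolt mid",((a[0]+a[2])/2).round(4))
# corners of base top
a=[ray(c,u,.02)[0] for u in[(202,113),(325,113)]]
u=(a[1]-a[0]);L=np.linalg.norm(u);u/=L;n=np.array([-u[1],u[0]]);m=(a[0]+a[1])/2
for sg in(1,-1):print("edge L",L,m+sg*n*.055)
m=mask(f,(5,60,40),(30,255,255))
```

```text
top (260, 290) [ 0.501  -0.0417] [-0.   0.8  0.7]
top (199, 290) [ 0.4962 -0.0204] [  0.    0.8 -21.2]
top (322, 290) [ 0.5059 -0.0634] [-0.   0.8 23. ]
top (260, 240) [ 0.5199 -0.0375] [-0.  20.2  0.7]
top (260, 341) [ 0.4799 -0.0465] [  0.  -20.8   0.7]
[[ 0.5336  0.007 ]
 [ 0.5524 -0.0763]
 [ 0.4673 -0.0953]] bolt mid [ 0.5004 -0.0442]
edge L 0.10576834771369713 [ 0.60817897 -0.02079939]
edge L 0.10576834771369713 [ 0.50088034 -0.04502755]
```

```bash
python3 -m pendant '[[12,-1,1.5,0,-1],[12,0,0,0,-1],[6,0,0,0,-1],[4,0,0,0,-1],[0,0,0,0,-1]]'; python3 -m pendant '[[5,0,0,0,-1],[5,0,0,0,-1],[3,0,0,0,-1],[0,0,0,0,-1]]';python3 -m pendant '[[5,0,0,0,-1],[5,0,0,0,-1],[0,0,0,0,-1]]'
```

```text
time: 5.88
tcp_pos: [0.4994, -0.0436, 0.1366]
eef_rot: [[-0.002, 0.976, 0.22], [0.0, 0.22, -0.976], [-1.0, -0.002, -0.001]]
force: [-0.1, 0.2, -6.8]
gripper_width: 0.0451
time: 6.22
tcp_pos: [0.5011, -0.0444, 0.1255]
eef_rot: [[0.004, 0.976, 0.219], [-0.002, 0.219, -0.976], [-1.0, 0.003, 0.002]]
force: [5.5, -2.4, -6.2]
gripper_width: 0.0452
time: 6.47
tcp_pos: [0.5011, -0.0444, 0.1152]
eef_rot: [[0.004, 0.976, 0.219], [-0.002, 0.219, -0.976], [-1.0, 0.003, 0.002]]
force: [7.5, -2.8, -6.8]
gripper_width: 0.0448
```

```bash
python3 -m pendant '[[2,1.5,0.5,0,-1],[4,0,0,0,-1],[0,0,0,0,-1]]';python3 -m pendant '[[5,0,0,0,-1],[5,0,0,0,-1],[0,0,0,0,-1]]'
```

```text
time: 6.72
tcp_pos: [0.5017, -0.0441, 0.1085]
eef_rot: [[0.001, 0.976, 0.22], [-0.0, 0.22, -0.976], [-1.0, 0.001, 0.001]]
force: [4.8, -2.3, -7.4]
gripper_width: 0.0451
time: 6.97
tcp_pos: [0.5016, -0.044, 0.0981]
eef_rot: [[0.0, 0.976, 0.22], [-0.0, 0.22, -0.976], [-1.0, 0.0, 0.001]]
force: [7.1, -2.6, -7.4]
gripper_width: 0.0449
```

```bash
python3 -m pendant '[[6,1,0.5,0,-1],[6,0,0,0,-1],[5,0,0,0,-1],[3,0,0,0,-1],[0,0,0,0,-1]]';python3 -m pendant '[[2,0,0,0,-1],[2,0,0,0,-1],[0,0,0,0,-1]]'
```

```text
time: 7.38
tcp_pos: [0.502, -0.0441, 0.0777]
eef_rot: [[-0.002, 0.976, 0.22], [0.0, 0.22, -0.976], [-1.0, -0.002, -0.0]]
force: [4.4, -3.0, -10.5]
gripper_width: 0.0448
time: 7.63
tcp_pos: [0.5023, -0.044, 0.0748]
eef_rot: [[-0.001, 0.975, 0.22], [0.0, 0.22, -0.975], [-1.0, -0.001, -0.0]]
force: [3.4, -1.8, -7.0]
gripper_width: 0.0445
```

```bash
python3 -m pendant '[[1.5,0,0,0,-1],[0,0,0,0,-1],[0,0,0,0,-1]]';python3 -m pendant '[[1,0,0,0,-1],[0,0,0,0,-1],[0,0,0,0,-1]]'; python3 -m pendant '[[1,0,0,0,-1],[0,0,0,0,-1],[0,0,0,0,-1]]'
```

```text
time: 7.88
tcp_pos: [0.5025, -0.044, 0.0739]
eef_rot: [[-0.0, 0.975, 0.22], [0.0, 0.22, -0.975], [-1.0, 0.0, -0.0]]
force: [2.8, -0.6, -4.3]
gripper_width: 0.045
time: 8.13
tcp_pos: [0.5028, -0.0439, 0.0738]
eef_rot: [[0.001, 0.975, 0.22], [0.0, 0.22, -0.975], [-1.0, 0.001, 0.0]]
force: [-0.4, 0.8, 2.3]
gripper_width: 0.0451
time: 8.38
tcp_pos: [0.503, -0.0438, 0.0737]
eef_rot: [[0.002, 0.975, 0.22], [0.0, 0.22, -0.975], [-1.0, 0.002, 0.0]]
force: [-1.4, 0.2, 7.7]
gripper_width: 0.045
```

The first bushing went fully home: contact at TCP z .0738, as predicted, and well past the stop height. Now I'll lift it and carry it to the blue bin.

```bash
python3 -m pendant '[[-6,0,0,0,-1],[-12,0,0,0,-1],[-20,0,0,0,-1],[-25,0,0,0,-1],[-25,0,0,0,-1]]'; python3 -m pendant '[[-20,0,0,0,-1],[0,6,30,0,-1],[0,6,35,0,-1],[0,6,35,0,-1],[0,6,35,0,-1]]'; python3 -m pendant '[[0,6,35,0,-1],[0,6,35,0,-1],[0,6,35,0,-1],[0,5,25,0,-1],[0,0,0,0,-1]]'; python3 -m pendant '[[0,0,0,0,-1],[0,0,0,0,-1]]'; python3 look.py b1 wrist
```

```text
time: 8.8
tcp_pos: [0.5012, -0.0439, 0.1583]
eef_rot: [[-0.005, 0.976, 0.22], [0.001, 0.22, -0.976], [-1.0, -0.005, -0.002]]
force: [-0.5, -0.8, -6.5]
gripper_width: 0.0447
time: 9.22
tcp_pos: [0.5552, -0.1712, 0.1783]
eef_rot: [[-0.003, 0.975, 0.221], [0.002, 0.221, -0.975], [-1.0, -0.003, -0.002]]
force: [0.6, 0.7, -7.1]
gripper_width: 0.045
time: 9.63
tcp_pos: [0.606, -0.2967, 0.1754]
eef_rot: [[-0.006, 0.976, 0.216], [0.001, 0.216, -0.976], [-1.0, -0.005, -0.002]]
force: [-0.6, 0.3, -6.6]
gripper_width: 0.0451
time: 9.8
tcp_pos: [0.606, -0.2914, 0.1779]
eef_rot: [[-0.003, 0.975, 0.22], [0.003, 0.22, -0.975], [-1.0, -0.003, -0.003]]
force: [0.1, 1.1, -6.2]
gripper_width: 0.045
9.8 [ 0.60596507 -0.2913891   0.17790197] [ 0.05668691  1.07475774 -6.17085712] [ 0.01470998 -0.04482303 -0.00109045]
```

View pics/b1wrist.png

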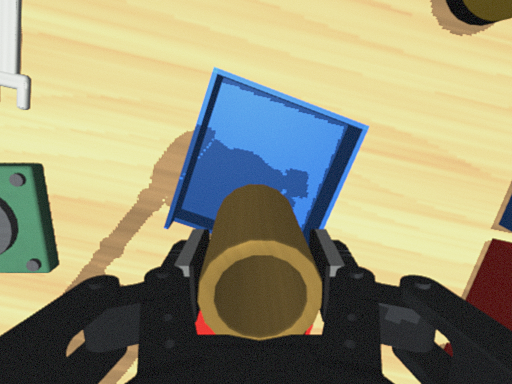

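The bushing hangs over the blue bin. The bin's back rim corners are at about (215,70) and (367,127), and its left wall runs to (166,227).

Run:
```python
from h import *
w=dict(np.load("b1wrist.npz"));c=wcam(w)
a,b=ray(c,[(215,70),(367,127)],.05);u=(b-a);L=np.linalg.norm(u);u/=L;n=np.array([u[1],-u[0]])
if n[0]>0:n=-n
q=(a+b)/2+n*.07;print(L,np.degrees(np.arctan2(*u[::-1])),"centre",q,off(w["p"],q,w["Rt"]))
q=ray(c,(260,290),.1779+.0364)[0];print("bushing",q)
```

```text
0.12716068492969365 -97.07558451614655 centre [ 0.60687373 -0.29350496] [-0.   0.4  2.3]
bushing [ 0.60685697 -0.29202034]
```

```bash
python3 -m pendant '[[25,0,1.5,0,-1],[35,0,0,0,-1],[30,0,0,0,-1],[20,0,0,0,-1],[8,0,0,0,-1]]'; python3 -m pendant '[[4,0,0,0,-1],[3,0,0,0,-1],[0,0,0,0,-1],[0,0,0,0,-1]]'
```

```text
time: 10.27
tcp_pos: [0.6046, -0.2909, 0.0568]
eef_rot: [[-0.007, 0.975, 0.222], [0.004, 0.222, -0.975], [-1.0, -0.006, -0.006]]
force: [-1.0, 0.2, -7.3]
gripper_width: 0.0449
time: 10.6
tcp_pos: [0.608, -0.294, 0.0573]
eef_rot: [[0.003, 0.975, 0.22], [-0.002, 0.22, -0.975], [-1.0, 0.003, 0.002]]
force: [1.0, -1.4, -6.0]
gripper_width: 0.0448
```

```bash
python3 -m pendant '[[4,0,0,0,-1],[3,0,0,0,-1],[0,0,0,0,-1],[0,0,0,0,-1]]'; python3 -m pendant '[[2,0,0,0,-1],[0,0,0,0,-1],[0,0,0,0,-1]]'; python3 -m pendant '[[1,0,0,0,-1],[0,0,0,0,-1],[0,0,0,0,-1]]'
```

```text
time: 10.93
tcp_pos: [0.6071, -0.2938, 0.048]
eef_rot: [[0.0, 0.976, 0.22], [-0.0, 0.22, -0.976], [-1.0, 0.0, 0.0]]
force: [-0.3, -0.7, -6.5]
gripper_width: 0.0446
time: 11.18
tcp_pos: [0.6074, -0.2938, 0.0478]
eef_rot: [[0.002, 0.975, 0.22], [-0.001, 0.22, -0.975], [-1.0, 0.002, 0.001]]
force: [-2.5, 2.6, 4.7]
gripper_width: 0.0448
time: 11.43
tcp_pos: [0.6077, -0.2937, 0.0478]
eef_rot: [[0.002, 0.975, 0.22], [-0.001, 0.22, -0.975], [-1.0, 0.002, 0.001]]
force: [-5.3, 3.9, 9.7]
gripper_width: 0.0447
```

```bash
python3 -m pendant '[[-1.5,0,0,0,0.5],[0,0,0,0,0.5],[0,0,0,0,0.5],[0,0,0,0,0.5],[0,0,0,0,0.5]]'; python3 -m pendant '[[-8,0,0,0,0.5],[-20,0,0,0,0.5],[-35,0,0,0,0.5],[-40,0,0,0,1],[-40,0,0,0,1]]'; python3 -m pendant '[[-15,0,0,0,1],[0,0,0,0,1],[0,0,0,0,1]]'; python3 look.py b2 wrist scene; python3 -c "
import cv2
a=cv2.imread('pics/b2wrist.png');b=cv2.imread('pics/b2scene.png')[220:340,100:290]
b=cv2.resize(b,None,fx=1.5,fy=1.5,interpolation=2)
import numpy as np
o=np.zeros((384,797,3),'u1');o[:,:512]=a;o[:180,512:797]=b;cv2.imwrite('pics/b2.png',o)"
```

```text
time: 11.85
tcp_pos: [0.6069, -0.2938, 0.0459]
eef_rot: [[-0.0, 0.976, 0.22], [0.0, 0.22, -0.976], [-1.0, -0.0, -0.0]]
force: [-0.4, 0.1, 0.0]
gripper_width: 0.0641
time: 12.27
tcp_pos: [0.6064, -0.2934, 0.1905]
eef_rot: [[-0.001, 0.976, 0.22], [0.001, 0.22, -0.976], [-1.0, -0.001, -0.001]]
force: [0.4, -0.3, 0.6]
gripper_width: 0.0848
time: 12.52
tcp_pos: [0.6075, -0.294, 0.2064]
eef_rot: [[0.003, 0.975, 0.22], [-0.002, 0.22, -0.976], [-1.0, 0.003, 0.002]]
force: [0.9, 1.1, -2.2]
gripper_width: 0.085
12.5667 [ 0.60690916 -0.29365182  0.20392355] [-0.8554138  -0.11796821 -0.79000253] [ 0.00328731  0.05369013 -0.00856903]
```

View pics/b2.png

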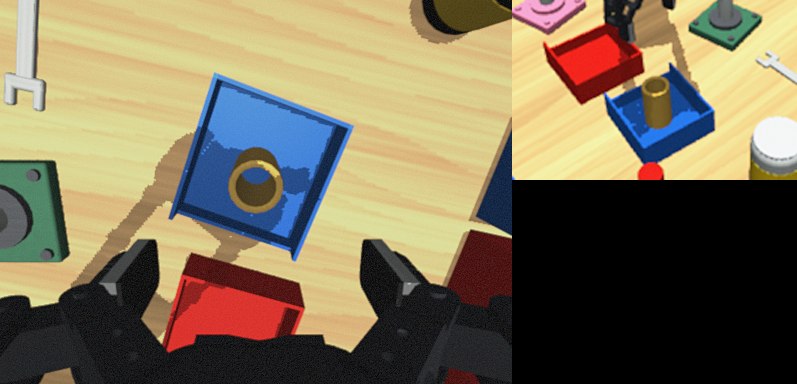

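The first bushing stands upright in the blue bin (rim at (256,186) in the wrist view). Next is the other bushing.

```bash
python3 -m pendant '[[0,3.5,-30,0,1],[0,3.5,-38,0,1],[0,3.5,-38,0,1],[0,3.5,-38,0,1],[0,3.5,-38,0,1]]'; python3 -m pendant '[[0,3.5,-38,0,1],[0,3.5,-38,0,1],[0,3.5,-38,0,1],[0,3.5,-38,0,1],[0,3.5,-38,0,1]]'; python3 -m pendant '[[-10,3.5,-38,0,1],[-10,3.5,-38,0,1],[-6,3.5,-36,0,1],[0,3.5,-30,0,1],[0,0,0,0,1]]';python3 -m pendant '[[0,0,0,0,1],[0,0,0,0,1],[0,0,0,0,1]]'; python3 look.py p1 wrist
python3 - <<'E'
from h import *
w=dict(np.load("p1wrist.npz"));c=wcam(w);f=c["frame"]
m=mask(f,(12,130,30),(32,255,255))
for k in blobs(m,300):
    e=cv2.fitEllipse(k);print(cv2.boundingRect(k),cv2.contourArea(k),np.round(e[0]),np.round(e[1]))
E
```

```text
time: 13.03
tcp_pos: [0.5826, -0.1106, 0.2014]
eef_rot: [[-0.004, 0.976, 0.219], [0.001, 0.219, -0.976], [-1.0, -0.004, -0.002]]
force: [1.4, 0.3, 0.5]
gripper_width: 0.0857
time: 13.45
tcp_pos: [0.5578, 0.0786, 0.2017]
eef_rot: [[-0.004, 0.976, 0.22], [-0.0, 0.22, -0.976], [-1.0, -0.004, -0.001]]
force: [0.2, 0.4, 0.3]
gripper_width: 0.0855
time: 13.87
tcp_pos: [0.5399, 0.2236, 0.228]
eef_rot: [[-0.004, 0.974, 0.226], [0.001, 0.226, -0.974], [-1.0, -0.003, -0.002]]
force: [0.7, -0.5, -0.4]
gripper_width: 0.0856
time: 14.12
tcp_pos: [0.5417, 0.2172, 0.2289]
eef_rot: [[-0.002, 0.976, 0.219], [-0.001, 0.219, -0.976], [-1.0, -0.002, 0.001]]
force: [-0.1, 1.2, 0.4]
gripper_width: 0.0855
14.1167 [0.54165011 0.21721616 0.22893821] [-0.12018869  1.16842433  0.43807104] [ 0.01409184  0.01712757 -0.00465078]
(231, 138, 51, 59) 2174.0 [256. 168.] [49. 57.]
(0, 117, 125, 118) 8533.5 [ 61. 174.] [108. 123.]
```

View pics/p1wrist.png

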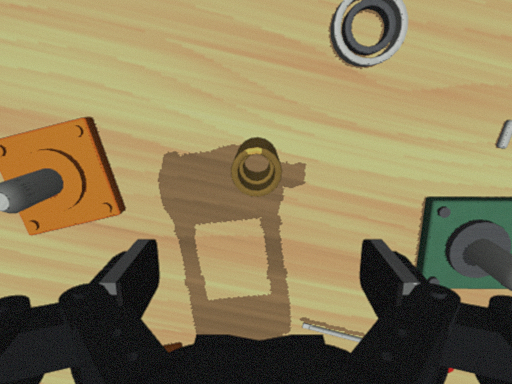

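The second bushing's rim is centred near (256.5,173), and its inner step is visible.

```bash
python3 - <<'E'
from h import *
w=dict(np.load("p1wrist.npz"));c=wcam(w)
for uv in[(256.5,173),(231,173),(282,173),(256.5,149),(256.5,197)]:
    q=ray(c,uv,.08)[0];print(uv,q.round(4),off(w["p"],q,w["Rt"]))
E
python3 -m pendant '[[30,1,0,0,1],[40,0,0,0,1],[40,0,0,0,1],[35,0,0,0,1],[20,0,0,0,1]]'; python3 -m pendant '[[14,0,0,0,1],[5,0,0,0,1],[0,0,0,0,1],[0,0,0,0,1]]'
```

```text
(256.5, 173) [0.5438 0.2198] [-0.   2.6 -2. ]
(231, 173) [0.5388 0.2419] [ -0.    2.6 -24.7]
(282, 173) [0.5487 0.1976] [ 0.   2.6 20.7]
(256.5, 149) [0.5647 0.2244] [-0.1 24.1 -2. ]
(256.5, 197) [0.522  0.2149] [  0.  -19.7  -2.1]
time: 14.58
tcp_pos: [0.5406, 0.2165, 0.0598]
eef_rot: [[-0.006, 0.976, 0.218], [-0.002, 0.218, -0.976], [-1.0, -0.007, 0.001]]
force: [-1.0, 0.3, -0.2]
gripper_width: 0.0853
time: 14.92
tcp_pos: [0.5437, 0.2186, 0.048]
eef_rot: [[0.002, 0.976, 0.219], [0.001, 0.219, -0.976], [-1.0, 0.002, -0.0]]
force: [0.2, -0.7, 0.8]
gripper_width: 0.0852
```

```bash
python3 -m pendant '[[4,0.5,-1,0,1],[0,0,0,0,1],[0,0,0,0,-1],[0,0,0,0,-1],[0,0,0,0,-1]]'; python3 -m pendant '[[0,0,0,0,-1],[0,0,0,0,-1],[0,0,0,0,-1],[0,0,0,0,-1],[0,0,0,0,-1]]'
```

```text
time: 15.33
tcp_pos: [0.5432, 0.22, 0.0428]
eef_rot: [[0.001, 0.975, 0.22], [0.0, 0.22, -0.975], [-1.0, 0.001, -0.0]]
force: [0.4, 0.5, 1.1]
gripper_width: 0.0515
time: 15.75
tcp_pos: [0.5432, 0.2202, 0.0431]
eef_rot: [[0.001, 0.975, 0.22], [0.001, 0.22, -0.975], [-1.0, 0.001, -0.001]]
force: [-1.5, 1.0, 5.4]
gripper_width: 0.0449
```

```bash
python3 -m pendant '[[-20,0,0,0,-1],[-36,0,0,0,-1],[-36,0,0,0,-1],[-30,0,0,0,-1],[-6,0,0,0,-1]]'; python3 -m pendant '[[0,-12.5,25,0,-1],[0,-12.5,35,0,-1],[0,-12.5,35,0,-1],[0,-12.5,35,0,-1],[0,-12.5,35,0,-1]]'; python3 -m pendant '[[0,-12.5,35,0,-1],[0,-12.5,30,0,-1],[0,-12.5,18,0,-1],[0,0,0,0,-1],[0,0,0,0,-1]]';python3 -m pendant '[[0,0,0,0,-1],[0,0,0,0,-1]]'; python3 look.py g2 wrist
python3 - <<'E'
from h import *
for n in("g1","g2"):
    w=dict(np.load(n+"wrist.npz"));f=w["frame"]
    m=mask(f,(10,110,30),(26,255,255));m[:180]=0;m[335:]=0;m[:,:190]=0;m[:,330:]=0
    for y in(250,260,270,280,290,300,310):
        x=np.flatnonzero(m[y]);print(n,y,x.min(),x.max(),end=" ; ")
    col=np.flatnonzero(m[:,260]);print(col.min())
a=[np.load(n+"wrist.npz")["frame"][90:345,190:335] for n in("g1","g2")]
cv2.imwrite("pics/cmp.png",cv2.resize(np.hstack(a),None,fx=2,fy=2))
E
```

```text
time: 16.17
tcp_pos: [0.5445, 0.22, 0.1752]
eef_rot: [[0.007, 0.976, 0.22], [0.002, 0.22, -0.976], [-1.0, 0.007, -0.0]]
force: [1.1, 1.8, -3.5]
gripper_width: 0.0446
time: 16.58
tcp_pos: [0.5166, 0.0435, 0.1664]
eef_rot: [[-0.005, 0.975, 0.22], [-0.001, 0.22, -0.975], [-1.0, -0.005, -0.001]]
force: [1.1, -0.3, -6.4]
gripper_width: 0.0443
time: 17.0
tcp_pos: [0.4987, -0.0452, 0.1671]
eef_rot: [[-0.004, 0.976, 0.217], [0.001, 0.217, -0.976], [-1.0, -0.004, -0.002]]
force: [0.5, 0.6, -6.3]
gripper_width: 0.0447
time: 17.17
tcp_pos: [0.4997, -0.0432, 0.1688]
eef_rot: [[-0.002, 0.975, 0.221], [0.001, 0.221, -0.975], [-1.0, -0.002, -0.001]]
force: [0.3, -0.4, -5.0]
gripper_width: 0.0448
17.1667 [ 0.49971542 -0.04321961  0.16876007] [ 0.2514077  -0.44832612 -5.00479817] [ 0.03473449  0.04436549 -0.04905497]
g1 250 207 309 ; g1 260 204 313 ; g1 270 201 317 ; g1 280 199 321 ; g1 290 198 322 ; g1 300 197 321 ; g1 310 201 320 ; 185
g2 250 205 314 ; g2 260 202 318 ; g2 270 198 320 ; g2 280 196 322 ; g2 290 196 322 ; g2 300 198 319 ; g2 310 203 315 ; 180
```

View pics/cmp.png

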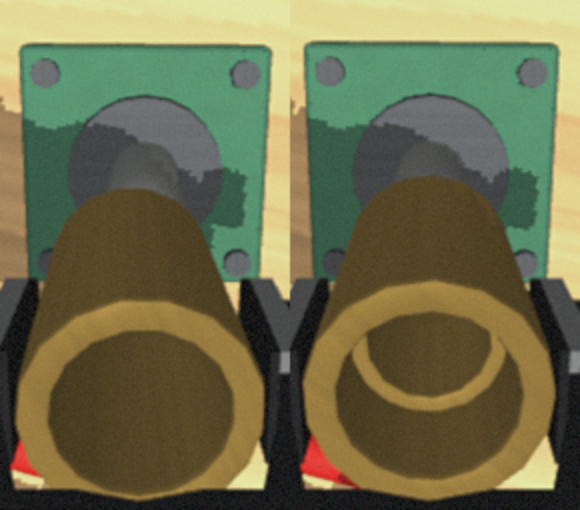

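The second bushing sits about 3.6 mm further forward in the jaws than the first did, and its inner step is clearly visible. I'll correct for that and lower it gently.

```bash
python3 -m pendant '[[12,-1.5,1,0,-1],[10,0,0,0,-1],[6,0,0,0,-1],[3,0,0,0,-1],[0,0,0,0,-1]]'; python3 -m pendant '[[5,0,0,0,-1],[4,0,0,0,-1],[0,0,0,0,-1],[0,0,0,0,-1]]';python3 -m pendant '[[5,0,0,0,-1],[3,0,0,0,-1],[0,0,0,0,-1]]'
```

```text
time: 17.63
tcp_pos: [0.498, -0.0451, 0.1375]
eef_rot: [[-0.003, 0.975, 0.22], [0.0, 0.22, -0.975], [-1.0, -0.003, -0.001]]
force: [-0.7, -0.0, -5.6]
gripper_width: 0.0448
time: 17.97
tcp_pos: [0.4987, -0.0452, 0.1301]
eef_rot: [[-0.0, 0.975, 0.22], [0.001, 0.22, -0.975], [-1.0, 0.0, -0.0]]
force: [0.7, 0.6, -6.7]
gripper_width: 0.0447
time: 18.22
tcp_pos: [0.4988, -0.0452, 0.1216]
eef_rot: [[0.0, 0.975, 0.22], [0.001, 0.22, -0.975], [-1.0, 0.0, -0.001]]
force: [1.8, 1.4, -7.8]
gripper_width: 0.0445
```

```bash
python3 -m pendant '[[4,0,0,0,-1],[2,0,0,0,-1],[0,0,0,0,-1]]';python3 -m pendant '[[2,0,0,0,-1],[0,0,0,0,-1],[0,0,0,0,-1]]'; python3 -m pendant '[[1,0,0,0,-1],[0,0,0,0,-1],[0,0,0,0,-1]]'
```

```text
time: 18.47
tcp_pos: [0.4988, -0.0452, 0.1158]
eef_rot: [[0.0, 0.975, 0.22], [0.001, 0.22, -0.975], [-1.0, 0.0, -0.0]]
force: [3.0, 2.3, -7.1]
gripper_width: 0.0449
time: 18.72
tcp_pos: [0.4989, -0.0452, 0.1143]
eef_rot: [[0.0, 0.975, 0.22], [0.0, 0.22, -0.975], [-1.0, 0.0, -0.0]]
force: [2.3, 2.4, -5.8]
gripper_width: 0.045
time: 18.97
tcp_pos: [0.499, -0.0453, 0.1138]
eef_rot: [[0.001, 0.975, 0.22], [0.0, 0.22, -0.975], [-1.0, 0.001, -0.0]]
force: [1.7, 3.4, -3.4]
gripper_width: 0.0446
```

```bash
python3 -m pendant '[[1,0,0,0,-1],[0,0,0,0,-1],[0,0,0,0,-1]]'; python3 -m pendant '[[1,0,0,0,-1],[0,0,0,0,-1],[0,0,0,0,-1]]'
```

```text
time: 19.22
tcp_pos: [0.4991, -0.0452, 0.1132]
eef_rot: [[0.002, 0.975, 0.22], [0.0, 0.22, -0.975], [-1.0, 0.002, 0.0]]
force: [2.0, 4.3, 1.7]
gripper_width: 0.045
time: 19.47
tcp_pos: [0.4993, -0.045, 0.1124]
eef_rot: [[0.002, 0.975, 0.22], [0.001, 0.22, -0.975], [-1.0, 0.002, -0.0]]
force: [1.1, 5.8, 4.1]
gripper_width: 0.0448
```

```bash
python3 -m pendant '[[1,0,0,0,-1],[0,0,0,0,-1],[0,0,0,0,-1]]'
```

```text
time: 19.72
tcp_pos: [0.4995, -0.0449, 0.1121]
eef_rot: [[0.003, 0.975, 0.22], [0.001, 0.22, -0.975], [-1.0, 0.003, -0.0]]
force: [-0.0, 6.2, 6.9]
gripper_width: 0.0446
```

It stopped with its underside 39 mm above the seat, at about 12 N of contact, so it's the undersize one. It goes to the red bin.

```bash
python3 -m pendant '[[-6,0,0,0,-1],[-14,0,0,0,-1],[-20,0,0,0,-1],[-20,0,0,0,-1],[-6,0,0,0,-1]]'; python3 -m pendant '[[0,-17,28,0,-1],[0,-20,34,0,-1],[0,-20,34,0,-1],[0,-20,34,0,-1],[0,-20,34,0,-1]]'; python3 -m pendant '[[0,-20,34,0,-1],[0,-20,28,0,-1],[0,0,0,0,-1],[0,0,0,0,-1],[0,0,0,0,-1]]'; python3 look.py r1 wrist
```

```text
time: 20.13
tcp_pos: [0.4988, -0.0465, 0.1782]
eef_rot: [[0.001, 0.976, 0.219], [-0.002, 0.219, -0.976], [-1.0, 0.0, 0.003]]
force: [1.1, -0.2, -4.4]
gripper_width: 0.0454
time: 20.55
tcp_pos: [0.4383, -0.2285, 0.1744]
eef_rot: [[-0.003, 0.976, 0.22], [0.0, 0.22, -0.976], [-1.0, -0.003, -0.001]]
force: [1.5, -0.5, -6.0]
gripper_width: 0.0447
time: 20.97
tcp_pos: [0.414, -0.2959, 0.1748]
eef_rot: [[-0.002, 0.976, 0.219], [0.002, 0.219, -0.976], [-1.0, -0.002, -0.002]]
force: [-0.2, -1.0, -6.0]
gripper_width: 0.0447
20.9667 [ 0.41403943 -0.29590267  0.17478415] [-0.22132595 -0.96488313 -5.96197194] [-0.04698703 -0.02916985  0.00144671]
```

View pics/r1wrist.png

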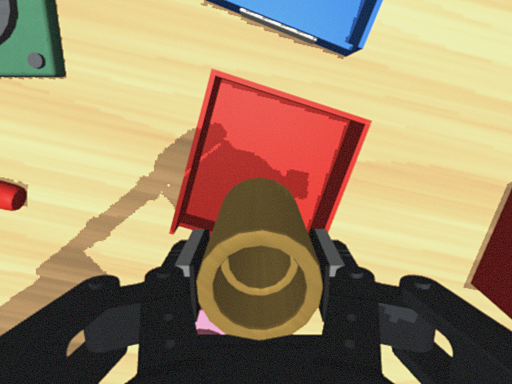

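The bushing is over the red bin. The bin's back rim corners are at (212,70) and (371,121).

```bash
python3 - <<'E'
from h import *
w=dict(np.load("r1wrist.npz"));c=wcam(w)
a,b=ray(c,[(212,70),(371,121)],.05);u=(b-a);L=np.linalg.norm(u);u/=L;n=np.array([u[1],-u[0]])
if n[0]>0:n=-n
q=(a+b)/2+n*.07;print(L,"centre",q,off(w["p"],q,w["Rt"]))
print("bushing",ray(c,(260,285),.1748+.0369)[0])
E
python3 -m pendant '[[25,0,0,0,-1],[35,0,0,0,-1],[30,0,0,0,-1],[20,0,0,0,-1],[0,0,0,0,-1]]'; python3 -m pendant '[[6,0,0,0,-1],[4,0,0,0,-1],[0,0,0,0,-1],[0,0,0,0,-1]]'
```

```text
0.1290367148468178 centre [ 0.4170063  -0.30089271] [-0.   1.8  5.5]
bushing [ 0.41717375 -0.29598391]
time: 21.43
tcp_pos: [0.4125, -0.2924, 0.0599]
eef_rot: [[-0.008, 0.975, 0.222], [0.007, 0.222, -0.975], [-1.0, -0.007, -0.008]]
force: [-1.1, 1.5, -7.0]
gripper_width: 0.0446
time: 21.77
tcp_pos: [0.4156, -0.2964, 0.0579]
eef_rot: [[0.002, 0.975, 0.22], [-0.002, 0.22, -0.975], [-1.0, 0.001, 0.002]]
force: [-0.1, 0.5, -5.7]
gripper_width: 0.0447
```

```bash
python3 -m pendant '[[4,-1,4,0,-1],[4,0,0,0,-1],[0,0,0,0,-1],[0,0,0,0,-1]]'; python3 -m pendant '[[2,0,0,0,-1],[0,0,0,0,-1],[0,0,0,0,-1]]'; python3 -m pendant '[[1.5,0,0,0,-1],[0,0,0,0,-1],[0,0,0,0,-1]]'
```

```text
time: 22.1
tcp_pos: [0.4144, -0.3001, 0.048]
eef_rot: [[-0.001, 0.976, 0.22], [0.001, 0.22, -0.976], [-1.0, -0.0, -0.001]]
force: [-0.1, -0.6, -5.6]
gripper_width: 0.0444
time: 22.35
tcp_pos: [0.4149, -0.3003, 0.047]
eef_rot: [[0.001, 0.976, 0.22], [-0.001, 0.22, -0.976], [-1.0, 0.001, 0.001]]
force: [-1.4, 0.7, -1.9]
gripper_width: 0.0448
time: 22.6
tcp_pos: [0.415, -0.3004, 0.047]
eef_rot: [[0.001, 0.975, 0.22], [-0.001, 0.22, -0.975], [-1.0, 0.001, 0.001]]
force: [-3.3, 4.4, 7.3]
gripper_width: 0.0447
```

It's on the bin floor. I'll release, retreat and check.

```bash
python3 -m pendant '[[-1,0,0,0,0.5],[0,0,0,0,0.5],[0,0,0,0,0.5],[0,0,0,0,0.5],[0,0,0,0,0.5]]'; python3 -m pendant '[[-8,0,0,0,0.5],[-20,0,0,0,0.5],[-35,0,0,0,0.5],[-40,0,0,0,0.5],[-40,0,0,0,0.5]]'; python3 -m pendant '[[-15,0,0,0,0.5],[0,0,0,0,0.5],[0,0,0,0,0.5],[0,0,0,0,0.5]]'; python3 look.py f wrist scene; python3 -c "
import cv2
a=cv2.imread('pics/fwrist.png');b=cv2.imread('pics/fscene.png')[200:340,100:340]
b=cv2.resize(b,None,fx=1.15,fy=1.15,interpolation=2)
import numpy as np
o=np.zeros((384,790,3),'u1');o[:,:512]=a;o[:b.shape[0],512:512+b.shape[1]]=b;cv2.imwrite('pics/f.png',o)"
```

```text
time: 23.02
tcp_pos: [0.4148, -0.3002, 0.0458]
eef_rot: [[0.0, 0.976, 0.22], [-0.0, 0.22, -0.976], [-1.0, 0.0, 0.0]]
force: [-0.8, 0.2, 0.2]
gripper_width: 0.0641
time: 23.43
tcp_pos: [0.4142, -0.2997, 0.1903]
eef_rot: [[-0.001, 0.976, 0.22], [0.001, 0.22, -0.976], [-1.0, -0.001, -0.001]]
force: [0.7, -1.0, -0.4]
gripper_width: 0.064
time: 23.77
tcp_pos: [0.4144, -0.2999, 0.2026]
eef_rot: [[-0.001, 0.976, 0.22], [0.001, 0.22, -0.976], [-1.0, -0.001, -0.001]]
force: [0.0, 0.2, -0.7]
gripper_width: 0.0639
23.8167 [ 0.41417009 -0.29972461  0.20194899] [ 0.53852462 -0.29483708 -0.84285024] [0.03119154 0.00303598 0.00756653]
```

View pics/f.png

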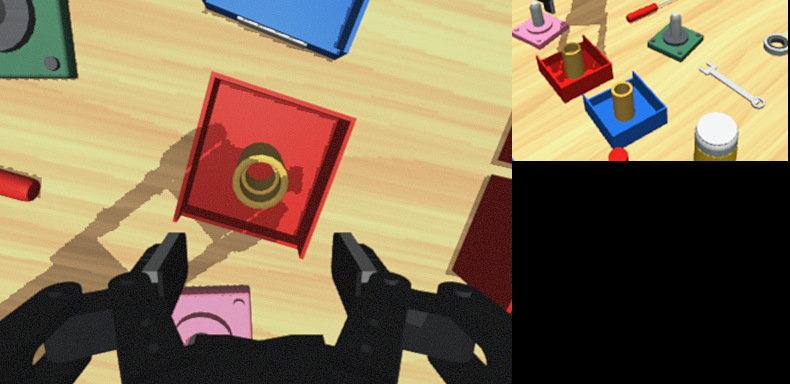

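Both bushings stand upright in their bins, and the robot is clear of everything. I'll hand in.

```bash
python3 -c "
from cell import workorder
print(workorder.hand_in())"
```

```text
the job is handed in; nothing more can be done
None
```

Both bushings were gauged and binned, and I handed the job in at about 24 s of the 72 s allowed.

- **Through-bore bushing:** this was the one nearer the robot. It met the seat at the predicted height, so it went fully home, and I stood it in the blue bin before touching the other.
- **Undersize bushing:** the pin's nose stopped it with its underside about 39 mm above the seat. I pressed with only about 12 N, then stood it in the red bin.

**Last checks:** the final wrist and scene views show each bushing upright in its bin, with the gripper open and about 0.2 m up, touching nothing. I didn't touch the wrench or the bearing ring. The scene view shows no sign that they moved, but I didn't measure their positions. The highest wrist force in any readout was about 14 N.

**Disagreement:** the top and wrist cameras differed by 1–3 mm on positions. I corrected for this before each descent, and a small sideways force (up to about 8 N) on the first descent was eased off on the way down. No check failed.

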